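Seat a shoe heel in the gluing jig and snap the toggle clamp shut

TASK

With the fingertips, push the shoe heel along the jig's channel until it is fully home against the stop. Then push the clamp's handle, which leans back away from the heel, over towards the heel, past its dead point, until it snaps into lock with the rubber pad pressing on the heel, and leave it locked. Only push: do not lift the heel out of the channel, and leave the bottle, jar and brush where they stand.

Things in the scene. Friction and masses are not known exactly. Their poses are not given: they have to be found in the camera images.
- jig: Fixed heel-gluing jig: plywood board 270 x 120 x 18 mm. Origin: centre of its underside, at bench height; z up; x runs lengthwise from the clamp end to the channel's open end. Two aluminium rails (inner faces y = -35 and +35 mm, x -10 to +135 mm, tops 28 mm above the bench) make a channel, its floor the board's top. Steel toggle clamp at x -85 to -25 mm, brackets up to 96 mm above the bench.
- stop_face (a point): Centre of the stop's face, which looks to jig +x and closes the clamp end of the channel: jig x = -10 mm, y = 0, 30 mm above the bench. The stop is an aluminium bar 70 mm wide, its top 48 mm above the bench. The heel slides towards jig -x to come home against it.
- heel: Loose D-shaped shoe heel of brown stacked leather, black rubber on top, in the channel: 71 long, 62 wide, 36 mm high, about 0.15 kg. Origin on its underside; x as the jig's, within the channel's play. Flat face at its x = -35 mm looks to the stop, round back (radius 31, rearmost x = +36 mm) to the open end. Starts 25 to 65 mm short; home its origin is at jig x = +25 mm. Slides with 1 to 2 N.
- handle_pivot (a point): Hinge axis of the clamp handle (parallel to the jig's y): jig x = -55 mm, y = 0, 85 mm above the bench. Fixed to the jig.
- handle_end (a point): Free end of the clamp handle, on its centreline, 115 mm from handle_pivot. The handle is a steel bar with a round black rubber grip 20 mm in diameter with round ends, over the last 75 mm.
- handle (a joint): Clamp handle angle, rad. 0: open, leaning 0.6 (34 deg) back from upright towards jig -x, away from the heel, end 180 mm above the bench. Grows as it swings up and over to jig +x. About 0.55, nearly upright: dead point. 1.2: locked, leaning 34 deg to the heel. Sprung away from the dead point: at its end it takes about 4 N (6 to 10 N if pushed level) to start, then less; past it, it snaps shut itself within 1 s.
- pad: Round black rubber pad, 20 mm in diameter, 8 mm thick, on a sprung spindle at the end of the clamp arm; origin: centre of its underside. Handle open: the arm stands up over the clamp (top about 160 mm above the bench), pad facing jig +x. Linked to the handle, the arm swings down as it goes over, and the pad presses the heel's top at jig x = +25 mm with about 3.5 N. No need to touch it.
- bottle: Bystander: amber glass bottle, 40 mm in diameter, 90 mm tall, upright on the bench; origin at the centre of its underside.
- jar: Bystander: white jar of cream, 56 mm in diameter, 45 mm tall, on the bench; origin at the centre of its underside.
- brush: Bystander: shoe brush with dark wooden back, 160 mm long (its x), 50 mm wide, 45 mm high, bristles down on the bench; origin at the centre of its underside.

How it is judged:
On the way, in this order (a step that is already met when the one before it is completed fails the run):
1. the heel is home against the stop while the clamp is still open (x of heel in the frame of jig between 0.021 and 0.0285 m and angle between the x axis of heel and the x axis of jig, either way round below 0.12 rad and value of joint handle below 0.3 rad), for 0.2 s.
2. the handle has snapped into lock with the pad on the heel (value of joint handle above 1.12 rad and contact force between pad and heel above 1.2 N), for 0.2 s.
At the end, for the whole second after the job is handed in: The handle is locked (joint above 1.12 rad), the pad presses on the heel with more than 1.2 N, the heel rests in the channel with its flat face within 3.5 mm of the stop and square to it within 0.12 rad, and bottle, jar and brush are within 30 mm of where they stood (all of step 2 and x of heel in the frame of jig between 0.021 and 0.0285 m and angle between the x axis of heel and the x axis of jig, either way round below 0.12 rad and z of heel in the frame of jig below 0.021 m and linear speed of heel below 0.01 m/s and distance of each of bottle, jar, brush from where it was at the start of the episode below 0.03 m); the robot touches nothing.
It fails at once if the heel is lifted more than 8 mm off the channel floor or tipped by more than 0.25 rad (z of heel in the frame of jig above 0.026 m or angle between heel's own z axis and vertical above 0.25 rad).
It fails at once if a bystander is pushed more than 30 mm away, lifted or knocked over (distance of any of bottle, jar, brush from where it was at the start of the episode above 0.03 m or angle between any of bottle, jar, brush's own z axis and vertical above 0.5 rad).
It also fails if it takes over 48 s, if anything falls off the work surface, if the arm or the gripper's body presses on something with over 40 N, if the wrist force passes 120 N, or if a joint passes its speed limit or range.

ROBOT

A 6-joint arm with a two-finger parallel gripper is mounted at the origin on the work surface. World frame = base frame: x ahead of the robot, y to its left, z up, the work surface at z = 0. Lengths are in m, angles in rad, forces in N, time in s.
With the tool pointing down it reaches from about 0.275 to 0.825 m from the base axis. Payload 5.2 kg.
Tool frame: the origin (TCP) lies on the front face of the gripper's body, between the roots of the fingers; the fingertips stand 84 mm ahead of it and the grasp point (between the pads) lies 65 mm ahead of it; z points along the fingers, x is the direction in which the jaws open and shut, and the axes are right-handed (so a half turn about z gives the same grasp; the last joint's range is limited). The gripper opens to 93 mm and grips with 3 to 60 N. Pads are 15 mm wide; open, the fingers measure 128 mm over their backs; the gripper's body (75 mm by 188 mm) begins 65 mm behind the grasp point.
Start: joints at [1.046, 0.259, 1.535, -0, 1.348, -0.203], TCP at [0.174, 0.522, 0.303] pointing down, gripper open.
Joint ranges: [-3.14, 3.14], [-0.91, 2.08], [0.19, 2.58], [-1.22, 4.36], [0.22, 2.71], [-3.12, 3.12]. Speed limits (rad/s): [2.57, 2.57, 3.14, 3.14, 3.14, 3.14].

INTERFACE

Orientations are given as [roll, pitch, yaw] about the fixed x, y, z axes, in that order (R = Rz(yaw) Ry(pitch) Rx(roll)).
In Python, from station import sense, vision, bot gives the robot as it stands. The module is installed in compiled form; this text tells all that it offers.
- The arm moves only by the shell command python3 -m jog 'ROWS'. ROWS is JSON, a list of rows, each a list of 7 numbers: the turn, a rotation vector about the tool's x, y, z in rad, then the shift along the tool's x, y, z in mm, then the closure, from -1 (fully open) to 1 (shut). In form: [[ax, ay, az, x, y, z, claw], ...]. A call has 1 to 5 rows; each row is the pose to reach, as a shift and turn from the pose measured when the call began, along the tool's axes at that moment; what a row does not reach only later rows make up. A row lasts 1/10 s, in which the tool goes at most 50 mm and 8.59 degrees, less where a joint would pass 70% of its speed; a pose out of reach is approached as far as the arm can. A call with a gripper value outside its range is refused whole. The fingers move at their own pace and stop on an object; the grip force is fixed at half the most. Time passes only in rows, so rows that repeat a pose let the fingers close. It gives the time, the measured TCP pose, the force and the opening at its end, in the units of the state.
- sense(): the state, without advancing time (a new reading comes with each control period).
- vision.snapshot(name): name is "side" or "top" or "wrist"; returns the picture (384x512x3 uint8, red, green, blue); there is no depth.
- vision.get_calibration(name): a dict with "intrinsics" (3x3 intrinsics, pixels), "rvec" (rotation vector, rad) and "tvec" (3), from world to camera coordinates, as OpenCV has them; the wrist camera has in their place "mount" (4x4, takes a point from camera to tool coordinates, whose origin is the TCP and whose axes are the tool frame's). Camera axes: x right, y down, z forward; pixel columns grow to the right and rows downward; lengths in m; the calibration is good to about 2 mm. The wrist camera is an equidistant fisheye: a pixel r from the principal point sees the ray r / f radians off the axis. A picture is of the moment at which its call begins: read the wrist's pose just before it. get_calibration takes no time and is no camera call.
- bot.finish_job(): hands the job in, once; it reports no verdict.
The state is a dict: "time_s": time; "joint_pos": joint angles; "qvel": joint speeds; "joint_torque": joint torques, N m; "eef_pos": TCP position; "tcp_rot": TCP orientation; "contact_force": force on the tool from outside, world axes, zero at the start; "ft_torque": the same for the moment, N m; "finger_gap": finger opening in m.
Only numpy, scipy, OpenCV 4.12 (cv2) and the standard library are available. Lean on these libraries where they do the work, as an engineer would, in place of code of your own. Each camera call takes 0.05 s, during which the arm holds its last target. There are 200 camera calls.

## Working session

There is one attempt and no reset: what is moved stays moved. The work goes in short steps, Python scripts to look and compute and a shell command to move; the robot and the scene stay as the last step left them, time stands still between calls to the robot, and variables do not carry over. Pictures are saved under pics/ and viewed, about 8 in all and at most 12, crops included, and the job is handed in when it is done.

```bash
mkdir -p pics; python3 - <<'E'
from station import sense, vision
import cv2, numpy as np
print(sense())
for n in("top","side"):
    cv2.imwrite(f"pics/{n}0.png",cv2.resize(vision.snapshot(n)[...,::-1],(800,600),interpolation=cv2.INTER_CUBIC))
    c=vision.get_calibration(n);print(n,c)
    print("cam pos",-cv2.Rodrigues(np.array(c["rvec"]))[0].T@np.array(c["tvec"]).ravel())
print(vision.get_calibration("wrist"))
E
```

```text
{'time_s': 0.0, 'joint_pos': array([ 1.04621185e+00,  2.59332484e-01,  1.53606877e+00, -3.41223568e-05,
        1.34798592e+00, -2.02800946e-01]), 'qvel': array([ 8.24543858e-05, -4.44986238e-04, -2.13903895e-04, -5.19482940e-04,
        7.76069429e-04, -1.38450309e-03]), 'joint_torque': array([ 5.46849551e-04, -4.37305498e+01, -2.84004217e+01,  7.18798768e-02,
        4.10428375e-02, -1.39883336e-04]), 'eef_pos': array([0.17372968, 0.52142844, 0.30192897]), 'tcp_rot': array([-3.14126380e+00,  1.76444392e-03,  1.24902065e+00]), 'contact_force': array([-0.5043662 ,  0.41427341,  0.65447424]), 'ft_torque': array([ 0.02963058, -0.07689073, -0.01031263]), 'finger_gap': 0.09330220410396042}
top {'intrinsics': array([[356.62018555,   0.        , 256.59416835],
       [  0.        , 356.62018555, 191.97926668],
       [  0.        ,   0.        ,   1.        ]]), 'rvec': array([ 2.15233297, -2.19824637,  0.206543  ]), 'tvec': array([0.00089677, 0.58666826, 0.69250072])}
cam pos [0.48774117 0.02869535 0.76486785]
side {'intrinsics': array([[413.03273747,   0.        , 257.4887154 ],
       [  0.        , 413.03273747, 190.45658793],
       [  0.        ,   0.        ,   1.        ]]), 'rvec': array([ 2.27903095, -0.47162991,  0.23030222]), 'tvec': array([-0.52261194,  0.2275627 ,  0.59162422])}
cam pos [ 0.35563127 -0.46351456  0.57758799]
{'intrinsics': array([[297.31863964,   0.        , 255.99603703],
       [  0.        , 297.31863964, 194.00857842],
       [  0.        ,   0.        ,   1.        ]]), 'mount': array([[ 9.99999550e-01,  2.13036244e-04, -9.23988683e-04,
         3.32144534e-05],
       [ 4.09132505e-05,  9.63834350e-01,  2.66502054e-01,
        -7.29948116e-02],
       [ 9.47346628e-04, -2.66501972e-01,  9.63833908e-01,
        -8.41654355e-02],
       [ 0.00000000e+00,  0.00000000e+00,  0.00000000e+00,
         1.00000000e+00]])}
```

View pics/top0.png

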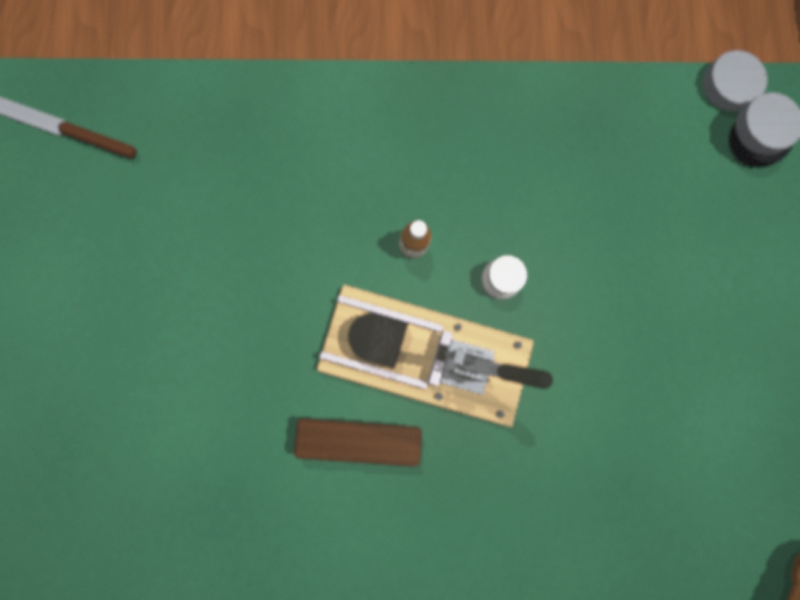

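View pics/side0.png

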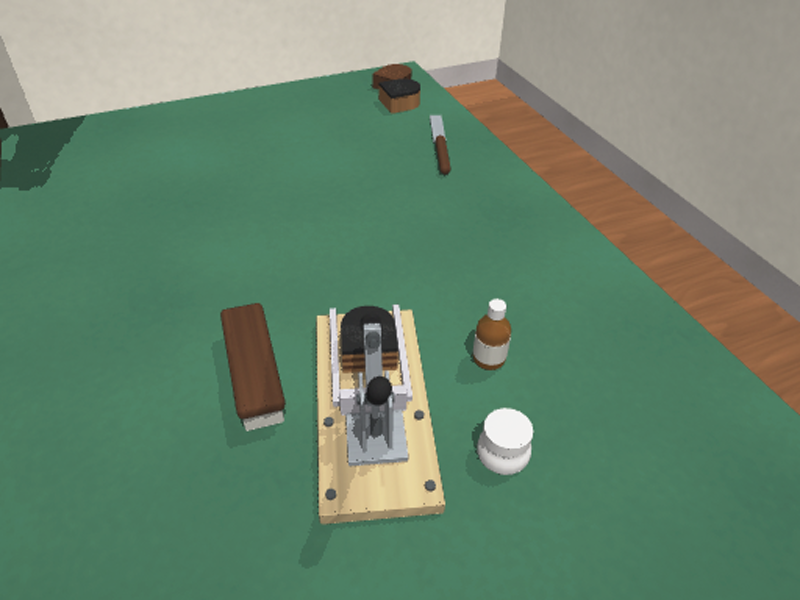

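Top picture: board corners at about (344,286), (533,341), (514,426), (318,371). The heel's black top runs from (349,333) to its flat face at about (403,343). The handle end is near (545,379), the bottle cap at (418,229), the jar at (507,275) and the brush spans (295–421, 418–466).

```bash
cat > h.py <<'E'
import cv2, numpy as np
from station import sense, vision
from scipy.spatial.transform import Rotation as Ro
def px2w(n,p,z,s=1.5625):
    c=vision.get_calibration(n);R=cv2.Rodrigues(np.array(c["rvec"]))[0];t=np.array(c["tvec"]).ravel()
    p=(np.atleast_2d(p)+.5)/s-.5
    d=np.c_[p,np.ones(len(p))]@np.linalg.inv(c["intrinsics"]).T@R; o=-R.T@t
    return o+d*((z-o[2])/d[:,2])[:,None]
def w2px(n,P,s=1.5625):
    c=vision.get_calibration(n)
    p=cv2.projectPoints(np.atleast_2d(P).astype(float),np.array(c["rvec"]),np.array(c["tvec"]),c["intrinsics"],None)[0][:,0]
    return (p+.5)*s-.5
E
python3 - <<'E'
from h import *
np.set_printoptions(precision=4,suppress=True)
b=px2w("top",[(344,286),(533,341),(514,426),(318,371)],.018); print(b)
print([np.linalg.norm(b[i]-b[i-1]) for i in range(4)])
c=b.mean(0); d=(b[0]+b[3]-b[1]-b[2]); yaw=np.arctan2(d[1],d[0]); print("jig",c,yaw)
bs=px2w("side",[(320,522),(442,513),(411,311),(318,316)],[.018]*4);print("side",bs,bs.mean(0))
R=Ro.from_euler("z",yaw).as_matrix(); J=lambda P:(P-c*[1,1,0])@R
print("heel jig",J(px2w("top",[(349,334),(403,342),(408,322),(398,365)],.054)))
print("stop top",J(px2w("top",[(445,337),(436,383)],.048)))
print("handle end",J(px2w("top",[(545,379)],.18)), "expect px", w2px("top",c*[1,1,0]+R@[-.12,0,.18]),w2px("side",c*[1,1,0]+R@[-.12,0,.18]))
for n,p,z in(("bottle",(418,229),.09),("jar",(507,275),.045)): print(n,px2w("top",[p],z),J(px2w("top",[p],z)))
print("brush",J(px2w("top",[(300,418),(421,428),(419,466),(295,458)],.045)))
print("jig x axis",R[:,0])
s=sense();print("tool R",Ro.from_euler("xyz",s["tcp_rot"]).as_matrix())
E
```

```text
[[ 0.6104  0.0643  0.018 ]
 [ 0.5306 -0.1905  0.018 ]
 [ 0.4185 -0.1585  0.018 ]
 [ 0.4972  0.0997  0.018 ]]
[np.float64(0.11862560357821737), np.float64(0.26699080429094124), np.float64(0.11661074325028346), np.float64(0.26991997109519833)]
jig [ 0.5141 -0.0463  0.018 ] 1.2711554753060377
side [[ 0.4152 -0.1634  0.018 ]
 [ 0.5232 -0.2     0.018 ]
 [ 0.6094  0.0609  0.018 ]
 [ 0.4996  0.0974  0.018 ]] [ 0.5119 -0.0513  0.018 ]
heel jig [[ 0.1069  0.0034  0.054 ]
 [ 0.038  -0.0057  0.054 ]
 [ 0.0387 -0.0322  0.054 ]
 [ 0.0362  0.0241  0.054 ]]
stop top [[-0.0128 -0.0274  0.048 ]
 [-0.0171  0.0326  0.048 ]]
handle end [[-0.1122  0.      0.18  ]] expect px [[552.0389 381.0076]] [[381.5753 387.1637]]
bottle [[ 0.6691 -0.0319  0.09  ]] [[ 0.0595 -0.1438  0.09  ]]
jar [[ 0.6172 -0.1526  0.045 ]] [[-0.0712 -0.1299  0.045 ]]
brush [[ 0.1365  0.1211  0.045 ]
 [-0.0139  0.0922  0.045 ]
 [-0.0239  0.1379  0.045 ]
 [ 0.128   0.1694  0.045 ]]
jig x axis [0.2952 0.9554 0.    ]
tool R [[ 0.3162  0.9487 -0.0008]
 [ 0.9487 -0.3162 -0.0014]
 [-0.0016 -0.0003 -1.    ]]
```

```bash
python3 -m jog '[[0,0,0.15,-24,41,0,1],[0,0,0.3,-48,82,0,1],[0,0,0.45,-72,123,0,1],[0,0,0.6,-96,164,0,1],[0,0,0.75,-120,205,0,1]]'; python3 - <<'E'
from h import *
np.set_printoptions(precision=4,suppress=True)
s=sense();R=Ro.from_euler("xyz",s["tcp_rot"]).as_matrix()
T=np.array([.5130,-.048,0])+Ro.from_euler("z",1.27).apply([.15,0,0])+[0,0,.303]
print((T-s["eef_pos"])@R*1e3,(R.T@Ro.from_euler("xyz",[np.pi,0,-.3]).as_matrix()),Ro.from_matrix(R.T@Ro.from_euler("xyz",[np.pi,0,-.3]).as_matrix()).as_rotvec(), s["eef_pos"])
E
```

```text
time_s: 0.6
eef_pos: [0.3309, 0.3412, 0.3019]
tcp_rot: [3.141, 0.002, 0.493]
contact_force: [1.0, 0.1, -0.8]
finger_gap: 0.0577
[ 83.0436 323.879   -0.9543] [[ 0.7015 -0.7127  0.0018]
 [ 0.7127  0.7015 -0.0009]
 [-0.0006  0.0019  1.    ]] [0.0016 0.0013 0.7934] [0.3309 0.3412 0.3019]
```

```bash
python3 -m jog '[[0,0,0.15,12,46,0,1],[0,0,0.3,24,92,0,1],[0,0,0.45,36,138,0,1],[0,0,0.6,48,184,0,1],[0,0,0.75,60,230,0,1]]'; python3 - <<'E'
from h import *
np.set_printoptions(precision=4,suppress=True)
s=sense();R=Ro.from_euler("xyz",s["tcp_rot"]).as_matrix()
T=np.array([.5130,-.048,0])+Ro.from_euler("z",1.27).apply([.15,0,0])+[0,0,.120]
print((T-s["eef_pos"])@R*1e3,Ro.from_matrix(R.T@Ro.from_euler("xyz",[np.pi,0,-.3]).as_matrix()).as_rotvec(), s["eef_pos"])
E
```

```text
time_s: 1.1
eef_pos: [0.4935, 0.1653, 0.3017]
tcp_rot: [3.14, 0.001, -0.257]
contact_force: [0.6, 0.5, 0.1]
finger_gap: 0.0175
[ 79.8943  51.0925 181.7068] [0.002  0.0013 0.0426] [0.4935 0.1653 0.3017]
```

```bash
python3 -m jog '[[0.002,0.001,0.043,35,22,20,1],[0.002,0.001,0.043,70,44,40,1],[0.002,0.001,0.043,80,51,80,1],[0.002,0.001,0.043,80,51,120,1],[0.002,0.001,0.043,80,51,140,1]]'; python3 - <<'E'
from h import *
np.set_printoptions(precision=4,suppress=True)
s=sense();print(s["eef_pos"],s["tcp_rot"],s["contact_force"])
im=vision.snapshot("side")[...,::-1];im2=vision.snapshot("top")[...,::-1]
a=cv2.resize(im[130:350,130:430],(800,587),interpolation=cv2.INTER_CUBIC);cv2.imwrite("pics/s1.png",a)
cv2.imwrite("pics/t1.png",cv2.resize(im2[150:300,170:370],(800,600),interpolation=cv2.INTER_CUBIC))
E
```

```text
time_s: 1.6
eef_pos: [0.5559, 0.0945, 0.1576]
tcp_rot: [3.14, 0.006, -0.302]
contact_force: [-0.2, 0.4, -0.4]
finger_gap: 0.0009
[0.5559 0.0945 0.1576] [ 3.14    0.0062 -0.3022] [-0.2255  0.4327 -0.3905]
```

View pics/s1.png

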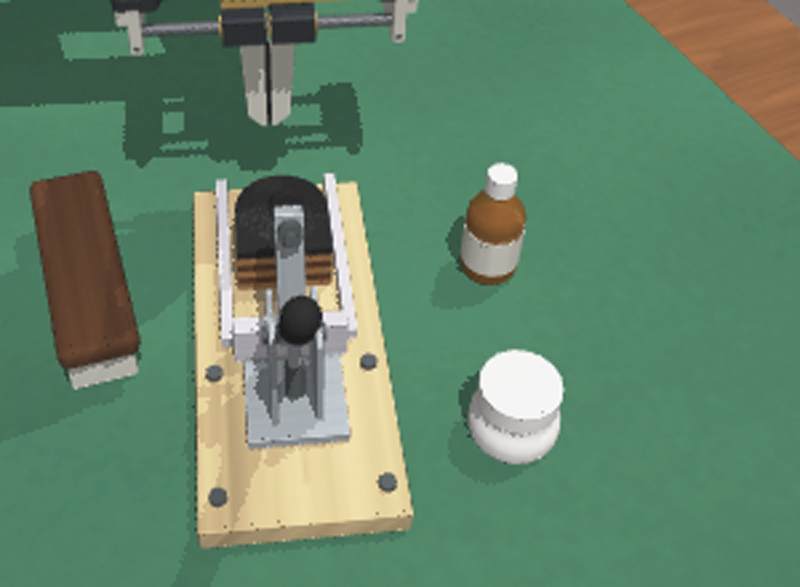

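View pics/t1.png

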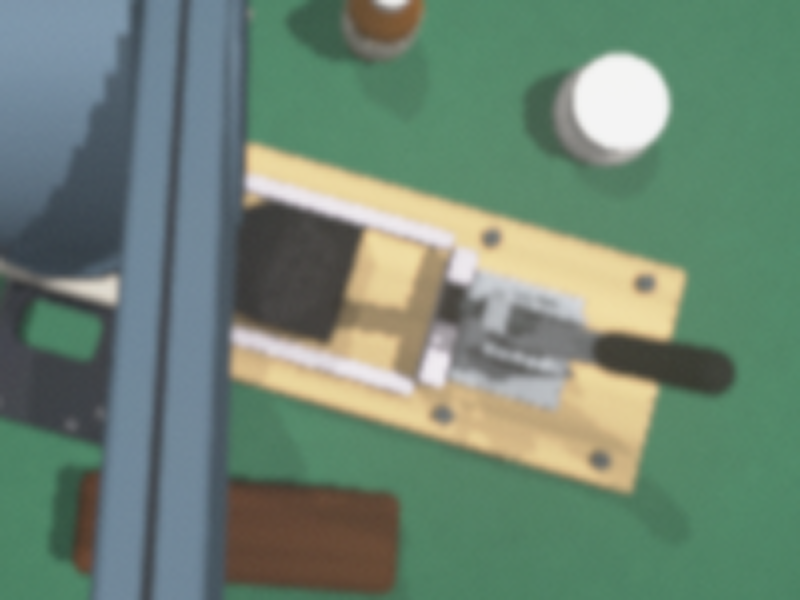

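Side view: the closed fingertips at (270,123) are in line with the channel and behind the heel's round back. The handle, grip ball at (300,320), is still open. Now I'll descend and approach.

```bash
python3 -m jog '[[0,0.004,0,0,0,20,1],[0,0.004,0,0,0,39,1],[0,0.004,0,0,8,39,1],[0,0.004,0,0,18,39,1],[0,0.004,0,0,28,39,1]]';python3 -m jog '[[0,0,0,0,6,0,1],[0,0,0,0,12,0,1],[0,0,0,0,18,0,1],[0,0,0,0,24,0,1],[0,0,0,0,30,0,1]]'; python3 - <<'E'
from h import *
s=sense();print((s["eef_pos"]-[.513,-.048,0])@Ro.from_euler("z",1.27).as_matrix(),s["contact_force"]@Ro.from_euler("z",1.27).as_matrix(),s["tcp_rot"])
E
```

```text
time_s: 2.2
eef_pos: [0.5474, 0.0675, 0.1206]
tcp_rot: [3.14, 0.001, -0.301]
contact_force: [0.7, 0.3, 0.5]
finger_gap: 0.0004
time_s: 2.7
eef_pos: [0.5385, 0.0386, 0.1209]
tcp_rot: [3.14, 0.001, -0.301]
contact_force: [1.0, 2.2, 1.6]
finger_gap: 0.0002
[0.09022587 0.00128117 0.12089478] [ 2.3896797  -0.26803967  1.58970103] [ 3.14012312e+00  1.00164799e-03 -3.00648105e-01]
```

```bash
python3 -m jog '[[0,0,0,0,4,0,1],[0,0,0,0,8,0,1],[0,0,0,0,12,0,1],[0,0,0,0,15,0,1],[0,0,0,0,17,0,1]]';python3 -m jog '[[0,0,0,0,1,0,1],[0,0,0,0,2,0,1],[0,0,0,0,3,0,1]]'; python3 - <<'E'
from h import *
s=sense();print((s["eef_pos"]-[.513,-.048,0])@Ro.from_euler("z",1.27).as_matrix(),s["contact_force"]@Ro.from_euler("z",1.27).as_matrix(),s["tcp_rot"])
E
```

```text
time_s: 3.2
eef_pos: [0.5334, 0.0221, 0.1209]
tcp_rot: [3.14, 0.001, -0.301]
contact_force: [-0.4, 0.7, 0.7]
finger_gap: 0.0007
time_s: 3.5
eef_pos: [0.5322, 0.0212, 0.1209]
tcp_rot: [-3.14, 0.003, -0.302]
contact_force: [1.4, 13.4, 3.9]
finger_gap: 0.0005
[0.07174821 0.00216344 0.1208712 ] [13.21640505  2.6764757   3.91462967] [-3.13963205e+00  2.62925723e-03 -3.01702587e-01]
```

```bash
python3 -m jog '[[0,0,0,0,1,0,1],[0,0,0,0,1,0,1],[0,0,0,0,1,0,1]]';python3 -m jog '[[0,0,0,0,-20,0,1],[0,0,0,0,-50,-20,1],[0,0,0,0,-60,-60,1],[0,0,0,0,-60,-100,1],[0,0,0,0,-60,-130,1]]';python3 - <<'E'
from h import *
im2=vision.snapshot("top")[...,::-1]
cv2.imwrite("pics/t2.png",cv2.resize(im2[170:290,190:350],(800,600),interpolation=cv2.INTER_CUBIC))
s=sense();print((s["eef_pos"]-[.513,-.048,0])@Ro.from_euler("z",1.27).as_matrix())
E
```

```text
time_s: 3.8
eef_pos: [0.5318, 0.0212, 0.1209]
tcp_rot: [-3.138, 0.003, -0.302]
contact_force: [0.9, 6.4, 2.4]
finger_gap: 0.0004
time_s: 4.3
eef_pos: [0.5502, 0.078, 0.2532]
tcp_rot: [-3.139, 0.002, -0.301]
contact_force: [-0.2, -0.0, 0.4]
finger_gap: 0.0006
[ 1.31720306e-01 -1.10272302e-04  2.58107475e-01]
```

View pics/t2.png

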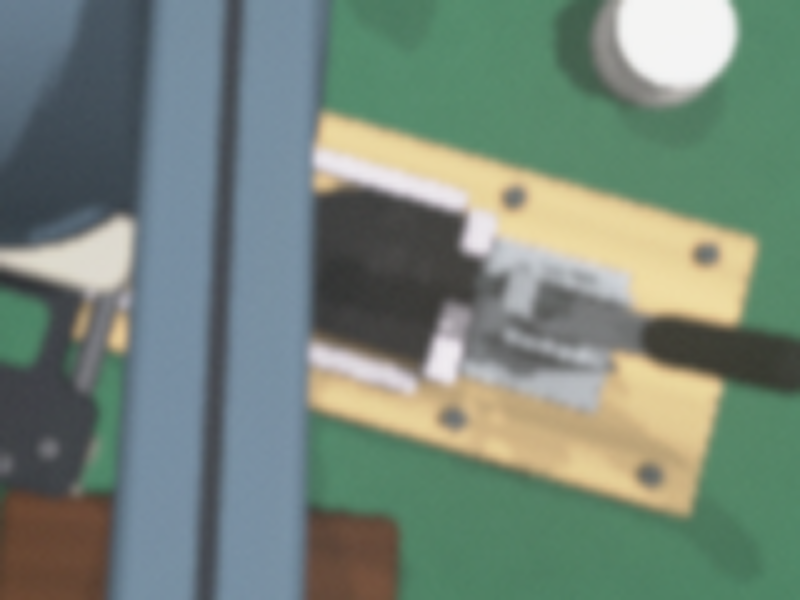

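Heel face is flush and square against the stop along (462,215)–(432,360), and the handle is still open. Now over to behind the handle.

```bash
python3 -m jog '[[0,0,0,0,0,-48,1],[0,0,0,0,45,-48,1],[0,0,0,0,90,-48,1],[0,0,0,0,135,-48,1],[0,0,0,0,180,-48,1]]';python3 -m jog '[[0,0,0,0,40,0,1],[0,0,0,0,80,0,1],[0,0,0,0,105,0,1],[0,0,0,0,105,0,1]]'; python3 - <<'E'
from h import *
s=sense();print((s["eef_pos"]-[.513,-.048,0])@Ro.from_euler("z",1.27).as_matrix(),s["contact_force"],s["tcp_rot"])
im=vision.snapshot("side")[...,::-1]
cv2.imwrite("pics/s2.png",cv2.resize(im[130:350,130:430],(800,587),interpolation=cv2.INTER_CUBIC))
E
```

```text
time_s: 4.85
eef_pos: [0.4974, -0.0959, 0.3051]
tcp_rot: [-3.138, -0.006, -0.3]
contact_force: [0.9, 0.8, 0.4]
finger_gap: 0.0004
time_s: 5.25
eef_pos: [0.4651, -0.1994, 0.3041]
tcp_rot: [-3.14, -0.005, -0.305]
contact_force: [-0.0, 0.1, -0.5]
finger_gap: 0.0004
[-0.15884412  0.0008905   0.30412844] [-2.15467935e-04  8.20378012e-02 -5.30859483e-01] [-3.13984233 -0.00462563 -0.30458109]
```

View pics/s2.png

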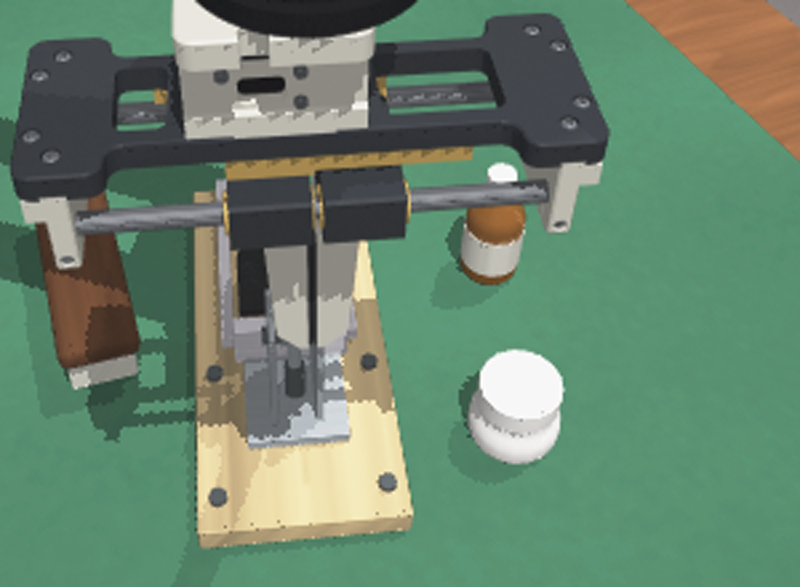

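Fingertips at (312,345), behind and in line with the handle, which they hide. Descend 70 mm and push.

```bash
python3 -m jog '[[0,0,0,0,0,35,1],[0,0,0,0,0,70,1],[0,0,0,0,0,70,1],[0,0,0,0,-12,70,1],[0,0,0,0,-22,70,1]]';python3 -m jog '[[0,0,0,0,-6,0,1],[0,0,0,0,-12,0,1],[0,0,0,0,-18,0,1],[0,0,0,0,-24,0,1],[0,0,0,0,-30,0,1]]'; python3 - <<'E'
from h import *
s=sense();print((s["eef_pos"]-[.513,-.048,0])@Ro.from_euler("z",1.27).as_matrix(),s["contact_force"]@Ro.from_euler("z",1.27).as_matrix(),s["tcp_rot"])
E
```

```text
time_s: 5.8
eef_pos: [0.4737, -0.1757, 0.236]
tcp_rot: [-3.139, -0.007, -0.303]
contact_force: [-0.5, 0.5, -0.2]
finger_gap: 0.0001
time_s: 6.3
eef_pos: [0.4842, -0.1479, 0.2392]
tcp_rot: [3.141, -0.013, -0.302]
contact_force: [-1.1, -3.9, 3.6]
finger_gap: 0.0009
[-0.10399177 -0.00208786  0.23916004] [-4.06215065 -0.14192733  3.64685501] [ 3.1406351  -0.01332626 -0.30244164]
```

```bash
python3 -m jog '[[0,0,0,0,-6,3,1],[0,0,0,0,-12,3,1],[0,0,0,0,-18,3,1],[0,0,0,0,-24,3,1],[0,0,0,0,-30,3,1]]';python3 -m jog '[[0,0,0,0,-4,0,1],[0,0,0,0,-8,0,1],[0,0,0,0,-12,0,1],[0,0,0,0,-12,0,1]]'; python3 - <<'E'
from h import *
s=sense();print((s["eef_pos"]-[.513,-.048,0])@Ro.from_euler("z",1.27).as_matrix(),s["contact_force"]@Ro.from_euler("z",1.27).as_matrix())
im=vision.snapshot("side")[...,::-1]
cv2.imwrite("pics/s3.png",cv2.resize(im[130:350,130:430],(800,587),interpolation=cv2.INTER_CUBIC))
E
```

```text
time_s: 6.8
eef_pos: [0.4932, -0.1183, 0.2358]
tcp_rot: [3.141, -0.012, -0.302]
contact_force: [-0.1, -0.1, 0.9]
finger_gap: 0.0002
time_s: 7.2
eef_pos: [0.4968, -0.1063, 0.2357]
tcp_rot: [-3.141, -0.012, -0.302]
contact_force: [1.0, -1.1, -0.4]
finger_gap: 0.0004
[-0.06045741 -0.00179608  0.23572931] [-0.72522146 -1.30634584 -0.3932323 ]
```

View pics/s3.png

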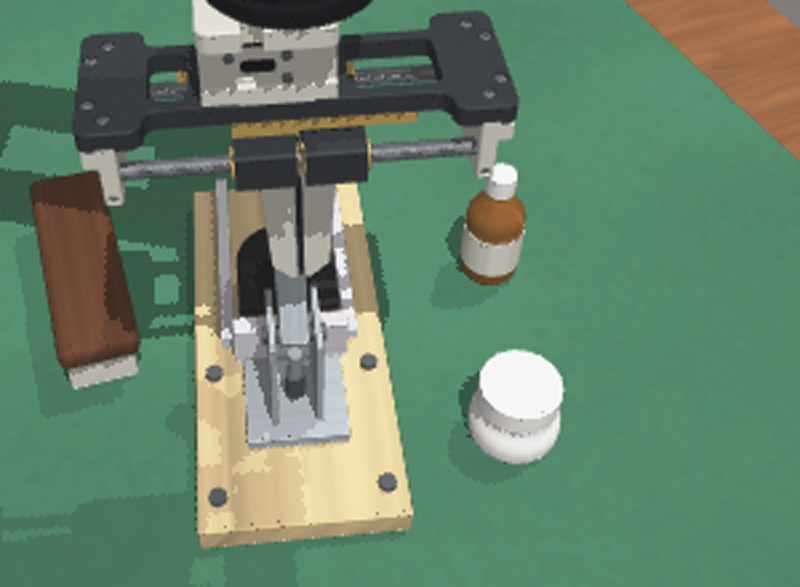

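Handle has left the fingers (force about zero) and its steel bar at (295,300) now leans forward. Retreat clear and check.

```bash
python3 -m jog '[[0,0,0,0,30,0,1],[0,0,0,0,60,-20,1],[0,0,0,0,70,-60,1],[0,0,0,0,110,-90,1],[0,0,0,0,150,-90,1]]';python3 -m jog '[[0,0,0,-40,20,0,1],[0,0,0,-80,40,0,1],[0,0,0,-120,40,0,1],[0,0,0,-160,40,0,1],[0,0,0,-160,40,0,1]]'; python3 - <<'E'
from h import *
for n,c in(("top",np.s_[150:300,170:370]),("side",np.s_[130:350,130:430])):
    im=vision.snapshot(n)[...,::-1][c];cv2.imwrite(f"pics/{n}4.png",cv2.resize(im,(800,int(800*im.shape[0]/im.shape[1])),interpolation=cv2.INTER_CUBIC))
E
```

```text
time_s: 7.75
eef_pos: [0.4521, -0.2514, 0.3307]
tcp_rot: [3.138, -0.02, -0.3]
contact_force: [1.8, -0.9, -0.3]
finger_gap: 0.0003
time_s: 8.25
eef_pos: [0.2841, -0.2407, 0.3272]
tcp_rot: [3.138, -0.019, -0.303]
contact_force: [-0.8, -0.2, 0.5]
finger_gap: 0.0008
```

View pics/top4.png

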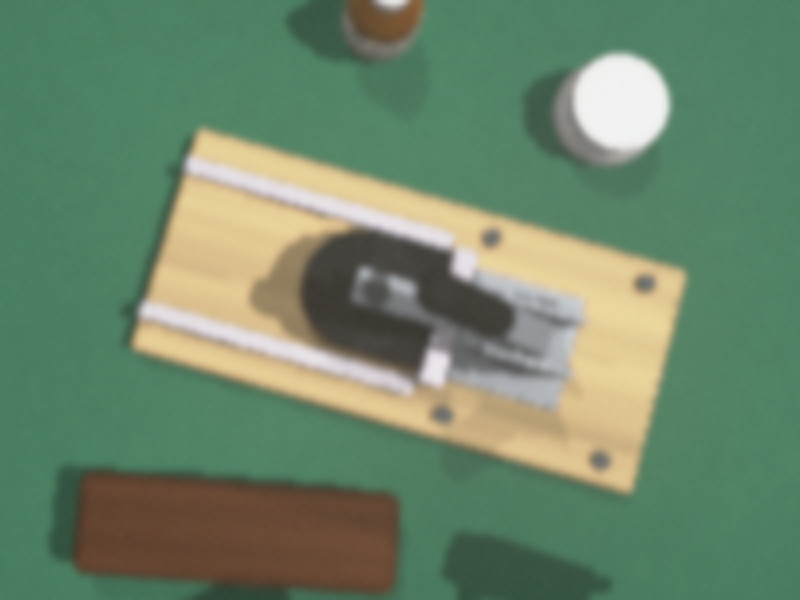

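View pics/side4.png

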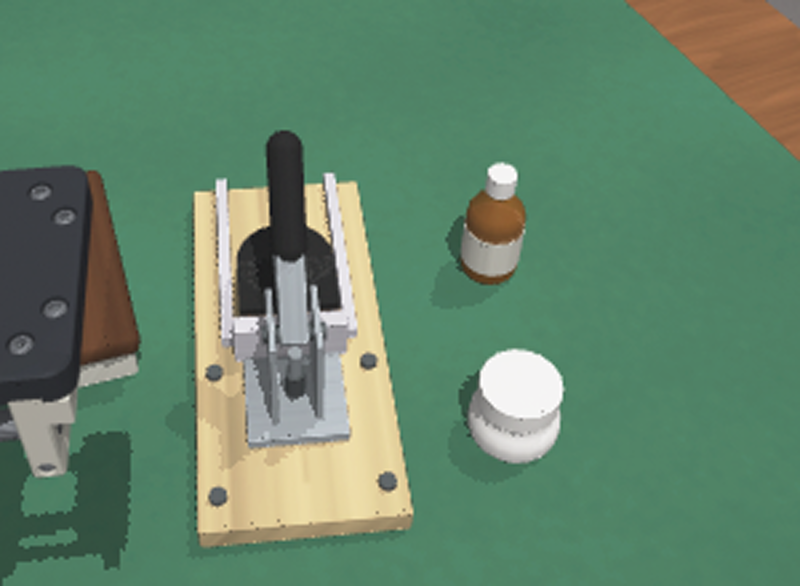

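Handle leans over the heel (grip end at about (420,290) in the top crop, (284,140) in the side crop). The arm is down on the heel, its spindle at (375,290), and the bystanders are unmoved. A quick angle check before I hand it in.

```bash
python3 - <<'E'
from h import *
R=Ro.from_euler("z",1.27).as_matrix();c=np.array([.513,-.048,0])+R@[.002,0,0]
for th in(1.0,1.1,1.2):
    a=th-.6;P=c+R@[-.055+.115*np.sin(a),0,.085+.115*np.cos(a)]
    print(th,(w2px("top",P,1)-[170,150])*4,(w2px("side",P,1)-[130,130])*2.667)
print("heel rear/flat",[(w2px("top",c+R@[x,0,.054],1)-[170,150])*4 for x in(.061,-.010)])
E
```

```text
1.0 [[480.22238588 301.72572553]] [[283.76148969 139.23721684]]
1.1 [[454.02773976 295.24147361]] [[282.42908206 133.48134195]]
1.2 [[429.2845925  289.36172022]] [[281.25543991 129.97863246]]
heel rear/flat [array([[303.10410653, 274.16280892]]), array([[440.02276959, 313.47551306]])]
```

```bash
python3 -c "
from station import bot;print(bot.finish_job())"
```

```text
the job is handed in; nothing more can be done
None
```

I pushed the heel home against the stop with the closed fingertips. I then swung the clamp handle past its dead point from behind, backed the arm clear and handed the job in at about 8.4 s. The hand-in gives no verdict.

**Heel:** the push force rose to about 13 N at the stop. The top view then showed the flat face flush and square, and the final picture has the round back at column 303, the same as the predicted home position.

**Clamp:** the force dropped to about zero once the handle was past the dead point. In the final pictures the grip end lies at the column predicted for 1.2 rad (locked), or slightly beyond it, with the arm down on the heel.

**Bystanders:** the bottle, jar and brush look unmoved, and the robot was clear of everything.

**Not checked or in disagreement:**
- I could not measure the pad force directly; I judged it only from the locked handle.
- My two camera fixes of the jig differed by about 5 mm along its length. The stop was met about 3 mm before the point I had computed, which is within that error.

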